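# Fetch the pinion from behind the jar and key set for UV curing

### The arm

A 6-joint arm with a two-finger parallel gripper is mounted at the origin on the work surface. World frame = base frame: x ahead of the robot, y to its left, z up, the work surface at z = 0. Lengths are in m, angles in rad, forces in N, time in s.
With the tool pointing down it reaches from about 0.35 to 0.975 m from the base axis. Payload 7.1 kg.
Tool frame: the origin (TCP) lies between the finger pads; the fingertips stand 25 mm ahead of it and the grasp point (between the pads) lies 6 mm ahead of it; z points along the fingers, y is the line along which they close (so a half turn about z gives the same grasp; the last joint's range is limited). The gripper opens to 88 mm and grips with 3 to 60 N. Pads are 20 mm wide; open, the fingers measure 115 mm over their backs; the gripper's body (75 mm by 178 mm) begins 61 mm behind the grasp point.
Start: joints at [-1.328, 0.423, 1.63, -0, 1.089, -0.019], TCP at [0.162, -0.604, 0.248] pointing down, gripper open.
Joint ranges: [-3, 3], [-0.9, 2.11], [0.09, 2.58], [-1.31, 4.45], [0.11, 2.69], [-2.54, 2.54]. Speed limits (rad/s): [2.39, 2.39, 3.01, 3.14, 3.14, 3.14].

### API

Orientations are given as [roll, pitch, yaw] about the fixed x, y, z axes, in that order (R = Rz(yaw) Ry(pitch) Rx(roll)).
In Python, from rig import * gives the robot as it stands.
- The arm moves only by the shell command python3 -m crank 'ROWS' [OPENING] [FORCE]. ROWS is JSON, a list of rows, each a list of 6 numbers: the shift along the tool's x, y, z in cm, then the turn, a rotation vector about the tool's x, y, z in degrees. In form: [[x, y, z, rx, ry, rz], ...]. A call has 1 to 8 rows; each row shifts and turns the commanded pose from where the row before left it, along the tool's axes as they then stand; what a row does not reach is not made up. A row lasts 1/10 s, in which the tool goes at most 50 mm and 8.59 degrees, less where a joint would pass 70% of its speed; a pose out of reach is approached as far as the arm can. A call is refused whole if a number of a shift passes 5 or a number of a turn 8.59, either way. A call with a gripper value outside its range is refused whole. OPENING is the opening in per cent of the stroke, from 0 (shut) to 100 (fully open), set as the call begins (- or left out, the last holds). The fingers move at their own pace and stop on an object; FORCE is the grip in N (left out, the last holds). Time passes only in rows, so rows that do not move let the fingers close. It gives the time, the measured TCP pose, the force, the opening and the grip force at its end, in the units of the state.
- state(): the state, without advancing time (a new reading comes with each control period).
- get_image(name): name is "side" or "top" or "wrist"; returns a dict with "image" (384x512x3 uint8, red, green, blue), "fx", "fy", "cx", "cy" (pixels), "k1" (the pictures are not rectified: a ray, as slopes to the right and down, at radius r is drawn at 1 + k1 r^2 times it, then the intrinsics apply), "R" (3x3) and "t" (3): a world point X has camera coordinates R X + t. Camera axes: x right, y down, z forward; pixel columns grow to the right and rows downward; lengths in m; the calibration is good to about 2 mm. A picture is of the moment at which its call begins. There is no depth.
- close_job(): hands the job in; it is judged then, once.
Trained networks look in the newest picture that a camera, given by its name, has taken for a name from the list of things; names that differ only in an ending like _2 or _b are one class to them, and where a whole thing is asked for, a point or a joint stands for the part that bears it (a point fixed in the world has none). Each returns a list of dicts, best first, with "p" (0 to 1); they miss things now and then, are a little off and sometimes report something else, mostly with a low value. They report only what shows in the picture. A call takes as long as a camera call. They do not tell look-alikes from the thing itself.
- look_for(camera, thing): "position" ([column, row] in pixels, amid what is visible of it).
- trace(camera, thing): "region" (384x512 bool, what is visible of it) and "position" ([column, row] in pixels, amid what is visible of it).
The state is a dict: "time_s": time; "qpos": joint angles; "joint_velocities": joint speeds; "joint_torque": joint torques, N m; "eef_pos": TCP position; "eef_rot": TCP orientation; "ft_force": force on the tool from outside, world axes, zero at the start; "torque": the same for the moment, N m; "gripper_width": finger opening in m; "gripper_force": force on a finger pad.
Only numpy, scipy, OpenCV 4.12 (cv2) and the standard library are available. Lean on these libraries where they do the work, as an engineer would, in place of code of your own. Each camera call takes 0.05 s, during which the arm holds its last target. There are 200 camera calls.

### The job

The toothed resin pinion at the back of the lowest grey tier needs more curing, but the glass jar and the hex key set stand in its way. First stand both of them upright on the silicone mat, then stand the pinion upright at the centre of the UV lamp's round platform, and after that put the jar and the key set back, each upright on the very spot in the tier where it stood at the start. Leave the other things on the counter and in the tier where they are, and tip nothing over.

Things in the scene. Friction and masses are not known exactly. Their poses are not given: they have to be found in the camera images.
- pinion: The part to fetch: upright beige resin pinion, a toothed cylinder 36 mm across, 40 mm tall, small dark bore mark on top. Origin: centre of its underside, z up. About 40 g. It stands at the back middle of the lowest tier, 10 mm before the riser of the next tier: grip it across the tier's y axis, once jar and key set are gone.
- jar: Round closed glass jar, upright, 52 mm across; glass shoulder from 68 mm up, aluminium screw lid 50 mm across from 74 to 92 mm height (total height 92.7 mm). Origin: centre of its underside, z up. About 180 g. Stands at the front left or front right of the pinion; its spot varies and is not marked.
- hex_set: Hex key set: upright black block 44 mm (its x) by 40 mm (its y), 70 mm tall, with four steel L-keys on top, up to 87 mm height, inside the block's outline. Origin: centre of its underside, z up. About 220 g. Stands front left or right of the pinion, where the jar does not; its yaw differs a few degrees from the tier's. Its spot is not marked.
- tier: Fixed pale grey stepped tiers. Origin: on the counter under the pinion's seat; x away from the robot to the higher tiers, y along them. Lowest floor 6 mm up, x -81 to 28, y -96 to 96 mm, lips to 14 mm. 2nd tier from x 28 (edge 45 mm, parts to 53 high), 3rd from x 110 (85, parts to 97). Jar and key set stand about 27 mm in front of the origin, 46 mm to either side.
- mat: Hard dark grey silicone mat, fixed flat on the counter, 200 mm (its x) by 130 mm (its y), 4 mm thick; the side area. Origin: centre of its underside. Lies to the left or right of the tier.
- uv_lamp: Compact white UV lamp, fixed. Origin: on the counter under the centre of its round aluminium platform (80 mm across, top 25 mm above the counter). Base 16 mm high, x -50 to 140 mm, 110 mm wide; LED head on a post behind the platform, from x = 98 mm on, up to 140 mm high, facing -x. Lies left or right of the tier, where the mat is not.
- spacer: Bystander: flat beige resin ring, 26 mm across, 12 mm tall, lying in the lowest tier at the front middle, about 62 mm in front of the tier's origin. Origin: centre of its underside. Leave it.
- scraper: Bystander: small spatula-shaped scraper, 140 mm long, lying on the counter between robot and tier. Leave it.
There are look-alikes about, which are no part of the job. Leave any yellow look-alike of the hex_set alone. What is shaped like the pinion but purple is not meant.

How it is judged:
On the way, in this order (a step that is already met when the one before it is completed fails the run):
1. jar and key set both stand upright on the mat while the pinion is still at its place in the tier (x of jar in the frame of mat between -0.1 and 0.1 m and y of jar in the frame of mat between -0.065 and 0.065 m and z of each of jar, hex_set in the frame of mat below 0.01 m and angle between each of jar, hex_set's own z axis and vertical below 0.15 rad and linear speed of each of jar, hex_set below 0.02 m/s and x of hex_set in the frame of mat between -0.1 and 0.1 m and y of hex_set in the frame of mat between -0.065 and 0.065 m and distance of pinion from where it was at the start of the episode below 0.03 m), for 0.2 s.
2. the pinion stands on the lamp's platform while jar and key set still stand on the mat (horizontal distance between pinion and uv_lamp below 0.015 m and z of pinion in the frame of uv_lamp between 0.02 and 0.03 m and angle between each of pinion, jar, hex_set's own z axis and vertical below 0.15 rad and linear speed of each of pinion, jar, hex_set below 0.02 m/s and x of jar in the frame of mat between -0.1 and 0.1 m and y of jar in the frame of mat between -0.065 and 0.065 m and z of each of jar, hex_set in the frame of mat below 0.01 m and x of hex_set in the frame of mat between -0.1 and 0.1 m and y of hex_set in the frame of mat between -0.065 and 0.065 m), for 0.2 s.
At the end, for the whole second after the job is handed in: The pinion stands upright on the UV lamp's platform, its axis within 15 mm of the platform's centre; the jar and the key set stand upright in the lowest tier, each within 15 mm of where it stood at the start (any yaw); all are released and at rest (horizontal distance between pinion and uv_lamp below 0.015 m and z of pinion in the frame of uv_lamp between 0.02 and 0.03 m and angle between each of pinion, jar, hex_set's own z axis and vertical below 0.15 rad and linear speed of each of pinion, jar, hex_set below 0.02 m/s and distance of each of jar, hex_set from where it was at the start of the episode below 0.015 m and contact force between each of jar, hex_set, pinion and the fingers below 0.05 N); the robot touches nothing.
It fails at once if the resin spacer is displaced by more than 25 mm (distance of spacer from where it was at the start of the episode above 0.025 m).
It fails at once if the scraper is displaced by more than 25 mm (distance of scraper from where it was at the start of the episode above 0.025 m).
It fails at once if the jar, the key set or the pinion is tipped over (angle between any of jar, hex_set, pinion's own z axis and vertical above 0.7 rad).
It also fails if it takes over 128 s, if anything falls off the work surface, if the arm or the gripper's body presses on something with over 40 N, if the wrist force passes 120 N, or if a joint passes its speed limit or range.

## Working session

There is one attempt and no reset: what is moved stays moved. The work goes in short steps, Python scripts to look and compute and a shell command to move; the robot and the scene stay as the last step left them, time stands still between calls to the robot, and variables do not carry over. Pictures are saved under pics/ and viewed, at most 14 in all, crops included, and the job is handed in when it is done.

```bash
mkdir -p pics; ls
cat > h.py <<'E'
from rig import *
import numpy as np, cv2
def shot(n,f=None):
    c=get_image(n)
    if f: cv2.imwrite('pics/'+f,c['image'][:,:,::-1])
    return c
def ray(c,p):
    d=np.array([(p[0]-c['cx'])/c['fx'],(p[1]-c['cy'])/c['fy']])
    u=d.copy()
    for _ in range(20): u=d/(1+c['k1']*(u@u))
    R=np.array(c['R']);t=np.array(c['t'])
    return -R.T@t, R.T@np.array([u[0],u[1],1])
def atz(c,p,z):
    o,d=ray(c,p); return o+d*(z-o[2])/d[2]
def proj(c,X):
    q=np.array(c['R'])@np.array(X)+np.array(c['t']);u=q[:2]/q[2];s=1+c['k1']*(u@u)
    return np.array([u[0]*s*c['fx']+c['cx'],u[1]*s*c['fy']+c['cy']])
E
python3 - <<'E'
from h import *
for n in ('top','side'):
    c=shot(n,n+'1.png'); print(n,-np.array(c['R']).T@c['t'])
    for o in ('pinion','jar','hex_set','tier','mat','uv_lamp','spacer','scraper'):
        print(o,[(np.round(r['position']).tolist(),round(r['p'],2)) for r in look_for(n,o)][:4])
E
```

```text
pics
top [0.41604714 0.02220131 0.73773111]
pinion [([249.0, 160.0], 0.87), ([180.0, 134.0], 0.6)]
jar [([228.0, 164.0], 0.96)]
hex_set [([339.0, 152.0], 0.7)]
tier [([259.0, 116.0], 0.86)]
mat []
uv_lamp [([103.0, 187.0], 0.87)]
spacer [([247.0, 187.0], 0.63)]
scraper [([251.0, 254.0], 0.93)]
side [-0.07880007  0.60166302  0.85429474]
pinion [([234.0, 196.0], 0.46), ([252.0, 190.0], 0.39)]
jar [([223.0, 204.0], 0.79)]
hex_set [([277.0, 163.0], 0.92)]
tier [([210.0, 181.0], 0.79)]
mat [([347.0, 171.0], 0.96)]
uv_lamp [([151.0, 281.0], 0.9)]
spacer []
scraper [([291.0, 241.0], 0.66)]
```

```bash
python3 -c "
import cv2,numpy as np
a=cv2.imread('pics/top1.png');cv2.imwrite('pics/top1b.png',cv2.resize(a,(800,600)))"
```

```text
(no output)
```

View pics/top1b.png

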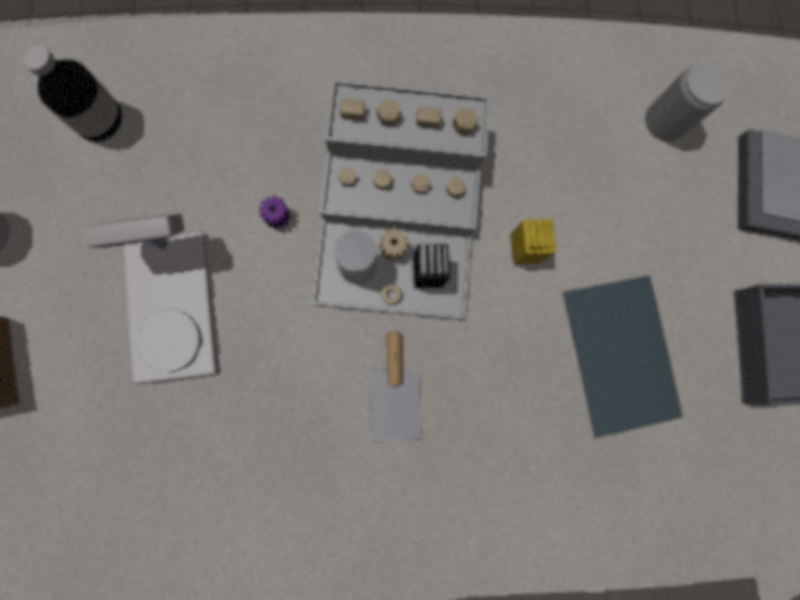

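View pics/side1.png

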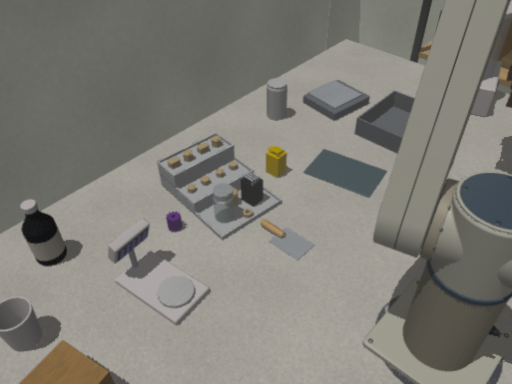

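The top view (800x600) shows these:
- Beige pinion at (394,243). The purple look-alike at (274,211) is not the target.
- Jar at (357,253).
- Black key set at (432,265). The yellow look-alike at (535,240) is to be left.
- Spacer at (391,295) and scraper at (395,385).
- Mat on the right at (622,357) and lamp platform on the left at (168,341).

Now I'll refine with regions and fits, plus one close crop.

Run:
```python
from h import *
c=shot('top','top2.png'); g=c['image']
np.set_printoptions(precision=4,suppress=True)
s=1/1.5625
def P(x,y,z): return atz(c,(x*s,y*s),z)[:2]
t=[P(317,306,.014),P(466,318,.014)]; print('tier front',t, np.linalg.norm(t[0]-t[1]))
d=t[0]-t[1]; yaw=np.arctan2(d[1],d[0])-np.pi/2; m=(t[0]+t[1])/2
print('tier yaw',yaw,'org',m+.083*np.array([np.cos(yaw),np.sin(yaw)]))
mc=np.array([P(563,292,.004),P(650,277,.004),P(682,415,.004),P(596,437,.004)]); print('mat',mc,mc.mean(0))
print('plat',P(168,341,.025)); print('spacer',P(391,295,.018)); print('pin',P(394,243,.046)); print('jar lid',P(355,248,.098)); print('scr',P(395,331,.01),P(395,440,.003))
print('hex top',P(432,263,.08)); print('purple',P(274,211,.04),'yellow',P(535,240,.06))
cv2.imwrite('pics/crop.png',cv2.resize(g[130:210,190:300,::-1],(770,560),interpolation=cv2.INTER_CUBIC))
w=shot('wrist'); print('wristcam',-np.array(w['R']).T@w['t'],w['R'][2],w['fx']); print(state()['eef_pos'],state()['eef_rot'])
```

```text
tier front [array([0.5104, 0.092 ]), array([ 0.493 , -0.1009])] 0.19369137406798548
tier yaw -0.0900074440999632 org [ 0.5844 -0.0119]
mat [[ 0.5278 -0.236 ]
 [ 0.548  -0.3625]
 [ 0.3583 -0.3964]
 [ 0.3342 -0.2721]] [ 0.4421 -0.3167]
plat [0.4657 0.2808]
spacer [ 0.5234 -0.0036]
pin [ 0.5853 -0.0072]
jar lid [0.5669 0.0403]
scr [ 0.4774 -0.0085] [ 0.3377 -0.0068]
hex top [ 0.5524 -0.0509]
purple [0.6299 0.1454] yellow [ 0.5856 -0.1839]
wristcam [ 0.2351 -0.5853  0.3836] [-0.2656 -0.0718 -0.9614] 346.3296487051794
[ 0.1618 -0.6037  0.2477] [3.1415 0.     0.2618]
```

View pics/crop.png

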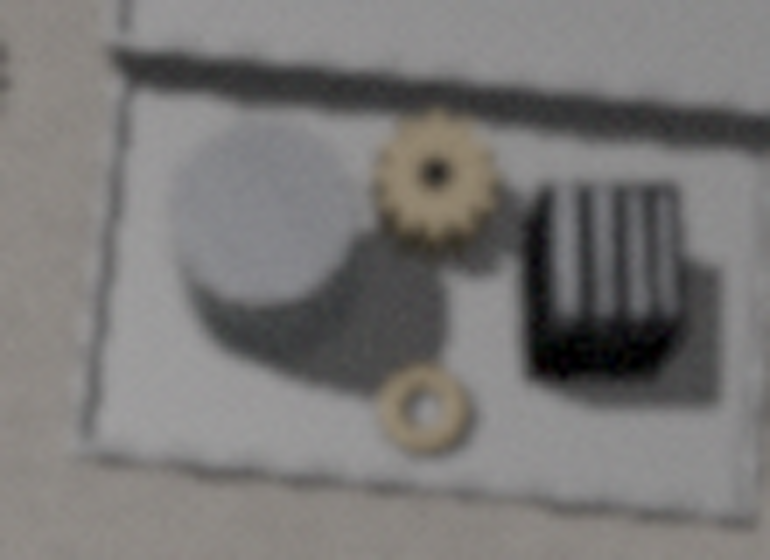

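The close crop confirms the choice: toothed beige pinion with a bore at (435,178), jar lid at (262,213), black block with four keys at (615,265) and spacer at (425,408). Next I move the wrist camera over the tier.

```bash
python3 -m crank '[[3.65,-3.12,0,0,0,0],[3.65,-3.12,0,0,0,0],[3.65,-3.12,0,0,0,0],[3.65,-3.12,0,0,0,0],[3.65,-3.12,0,0,0,0],[3.65,-3.12,0,0,0,0],[3.65,-3.12,0,0,0,0],[3.65,-3.12,0,0,0,0]]' 100 20; python3 -m crank '[[3.65,-3.12,0,0,0,0],[3.65,-3.12,0,0,0,0],[3.65,-3.12,0,0,0,0],[3.65,-3.12,0,0,0,0],[3.65,-3.12,0,0,0,0],[3.65,-3.12,0,0,0,0],[3.65,-3.12,0,0,0,0]]'; python3 -m crank '[[0,0,0,0,0,6.7],[0,0,0,0,0,6.7],[0,0,0,0,0,6.8],[0,0,0,0,0,0],[0,0,0,0,0,0]]'
python3 - <<'E'
from h import *
c=shot('wrist','w1.png')
for o in ('pinion','jar','hex_set','spacer'):
    print(o,[(np.round(r['position'],1).tolist(),round(r['p'],2)) for r in look_for('wrist',o)][:4])
E
```

```text
time_s: 1.8
eef_pos: [0.3801, -0.2854, 0.248]
eef_rot: [3.141, -0.001, 0.262]
ft_force: [1.1, -1.0, 0.4]
gripper_width: 0.0876
gripper_force: 0.0
time_s: 2.5
eef_pos: [0.5705, -0.008, 0.2479]
eef_rot: [3.141, -0.0, 0.262]
ft_force: [1.0, -0.0, -0.2]
gripper_width: 0.0878
gripper_force: 0.0
time_s: 3.0
eef_pos: [0.5695, -0.0099, 0.2477]
eef_rot: [-3.142, 0.0, -0.088]
ft_force: [-0.5, 0.8, 0.3]
gripper_width: 0.0877
gripper_force: 0.0
pinion [([248.2, 147.1], 0.77), ([97.5, 117.1], 0.61)]
jar [([199.0, 183.2], 0.85)]
hex_set [([301.0, 174.9], 0.71), ([430.2, 134.8], 0.68)]
spacer [([249.4, 204.8], 0.89)]
```

View pics/w1.png

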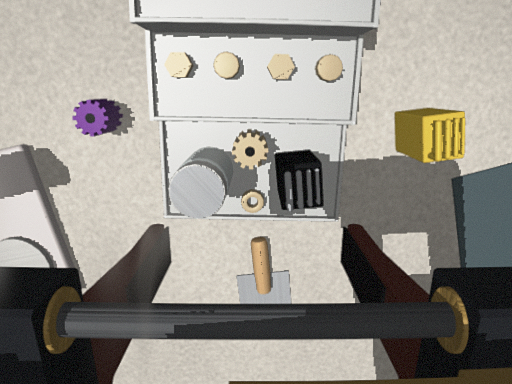

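Wrist view: pinion bore at (250,150), jar lid centre at (198,190), black block spanning about (275..323,151..211), spacer at (252,201). I'll fit models to the outlines.

```bash
cat > fit.py <<'E'
from h import *
from scipy.optimize import minimize
def hull(c,pts):
    m=np.zeros((384,512),np.uint8); q=np.array([proj(c,p) for p in pts])
    cv2.fillConvexPoly(m,cv2.convexHull(np.round(q*16).astype(np.int32).reshape(-1,1,2)),1,shift=4); return m>0
def fit(c,mask,gen,x0):
    f=lambda p:1-(lambda h:(h&mask).sum()/max(1,(h|mask).sum()))(hull(c,gen(p)))
    st=np.array([.008]*2+[.15]*(len(x0)-2))
    r=minimize(f,x0,method='Nelder-Mead',options=dict(initial_simplex=np.vstack([x0]+[np.array(x0)+st*e for e in np.eye(len(x0))]),xatol=1e-4,fatol=1e-4))
    return r.x,1-r.fun
def box(a,b,z0,z1):
    def g(p):
        C,S=np.cos(p[2]),np.sin(p[2])
        return [(p[0]+C*x-S*y,p[1]+S*x+C*y,z) for x in(-a,a) for y in(-b,b) for z in(z0,z1)]
    return g
th=np.linspace(0,2*np.pi,40)
def cyl(*rz): return lambda p:[(p[0]+r*np.cos(t),p[1]+r*np.sin(t),z) for r,z in rz for t in th]
def mask(cam,o,near):
    R=trace(cam,o); return min(R,key=lambda r:np.hypot(*(np.array(r['position'])-near)))['region']
E
python3 - <<'E'
from fit import *
np.set_printoptions(precision=4,suppress=True)
for cam,n in (('wrist',((301,180),(199,183),(250,150))),('top',((276,170),(228,164),(252,155)))):
    c=shot(cam)
    print(cam,'hex',*fit(c,mask(cam,'hex_set',n[0]),box(.022,.020,.006,.076),[.555,-.053,-.05]))
    print('jar',*fit(c,mask(cam,'jar',n[1]),cyl((.026,.006),(.026,.074),(.025,.08),(.025,.0987)),[.565,.04]))
    print('pin',*fit(c,mask(cam,'pinion',n[2]),cyl((.018,.006),(.018,.046)),[.584,-.009]))
    if cam=='wrist':
        print(atz(c,(250,150),.046),atz(c,(198,190),.0987),atz(c,(252,201),.018))
        a=atz(c,(163,216),.014);b=atz(c,(340,220),.014);print(a,b,np.linalg.norm(a-b),np.arctan2(-(a-b)[0],(a-b)[1]))
E
```

```text
wrist hex [ 0.5571 -0.0522  0.059 ] 0.9542772861356932
jar [0.5668 0.0397] 0.9408219178082192
pin [ 0.584 -0.009] 0.0
[ 0.5898 -0.0077  0.046 ] [0.568  0.0383 0.0987] [ 0.5283 -0.0038  0.018 ]
[0.5181 0.099  0.014 ] [ 0.4953 -0.1017  0.014 ] 0.2020183791495879 -0.11314180571440581Traceback (most recent call last):
  File "<stdin>", line 5, in <module>
  File "fit.py", line 19, in mask
    R=trace(cam,o); return min(R,key=lambda r:np.hypot(*(np.array(r['position'])-near)))['region']
                           ~~~^^^^^^^^^^^^^^^^^^^^^^^^^^^^^^^^^^^^^^^^^^^^^^^^^^^^^^^^^^
ValueError: min() iterable argument is empty
```

```bash
python3 -m crank '[[-0.88,4.3,0,0,0,0],[0,0,0,0,0,-8.2],[0,0,0,0,0,-8.2],[0,0,0,0,0,-8.2],[0,0,0,0,0,-8.2],[0,0,0,0,0,-8.2],[0,0,0,0,0,-8.2]]' 76; python3 -m crank '[[0,0,0,0,0,-8.2],[0,0,0,0,0,-8.2],[0,0,0,0,0,-8.2],[0,0,0,0,0,-8.2],[0,0,0,0,0,-8.2],[0,0,0,0,0,-8.2],[0,0,4,0,0,0],[0,0,0,0,0,0]]'
python3 - <<'E'
from fit import *
c=shot('wrist','w2.png')
m=mask('wrist','hex_set',(256,200)); print('hex',m.sum(),*fit(c,m,box(.022,.020,.006,.076),[.557,-.052,.05]))
print(state()['qpos'])
E
```

```text
time_s: 4.25
eef_pos: [0.5568, -0.052, 0.2477]
eef_rot: [3.142, -0.0, 0.774]
ft_force: [-0.2, -1.1, 0.9]
gripper_width: 0.0667
gripper_force: 0.0
time_s: 5.05
eef_pos: [0.5541, -0.0517, 0.2042]
eef_rot: [-3.134, -0.001, 1.627]
ft_force: [-0.2, -1.0, -0.7]
gripper_width: 0.0666
gripper_force: 0.0
hex 3316 [ 0.55659071 -0.05131296 -0.03228821] 0.9375176703420979
[-1.14319325e-01  3.78881432e-01  1.80801836e+00  9.46933480e-06
  9.56860862e-01 -1.69812085e-01]
```

View pics/w2.png

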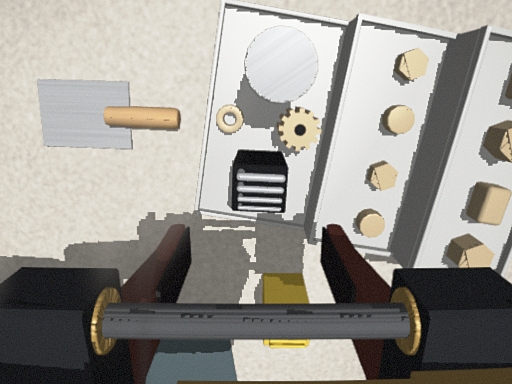

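```bash
python3 -m crank '[[0,0,0,0,0,1.5],[0,0,3.6,0,0,0],[0,0,3.6,0,0,0],[0,0,2.4,0,0,0],[0,0,2.4,0,0,0],[0,0,2.4,0,0,0],[0,0,0,0,0,0]]'; python3 -m crank '[[0,0,0,0,0,0],[0,0,0,0,0,0],[0,0,0,0,0,0],[0,0,0,0,0,0],[0,0,0,0,0,0],[0,0,0,0,0,0],[0,0,0,0,0,0]]' 30 25
```

```text
time_s: 5.85
eef_pos: [0.5559, -0.0519, 0.0623]
eef_rot: [-3.139, -0.0, 1.599]
ft_force: [0.2, 0.3, -0.4]
gripper_width: 0.0667
gripper_force: 0.0
time_s: 6.55
eef_pos: [0.5575, -0.0521, 0.0651]
eef_rot: [3.14, 0.0, 1.6]
ft_force: [-1.5, -0.5, 7.4]
gripper_width: 0.0438
gripper_force: 25.0
```

```bash
python3 -m crank '[[0,0,-2,0,0,0],[0,0,-3.3,0,0,0],[0,0,-3.3,0,0,0],[0,0,-3.4,0,0,0],[0,0,0,0,0,0]]'; python3 -m crank '[[-2.68,-1.68,0,0,0,0],[-4.02,-2.51,0,0,0,0],[-4.02,-2.51,0,0,0,0],[-4.02,-2.51,0,0,0,0],[-4.02,-2.51,0,0,0,0],[-4.02,-2.51,0,0,0,0],[-4.04,-2.51,0,0,0,0],[0,0,0,0,0,0]]'; python3 -m crank '[[0,0,4,0,0,0],[0,0,4,0,0,0],[0,0,2,0,0,0],[0,0,1.3,0,0,0],[0,0,0.5,0,0,0],[0,0,0.3,0,0,0],[0,0,0,0,0,0],[0,0,0,0,0,0]]'
```

```text
time_s: 7.05
eef_pos: [0.5596, -0.0522, 0.1885]
eef_rot: [3.133, 0.001, 1.6]
ft_force: [0.2, 0.3, -2.7]
gripper_width: 0.0438
gripper_force: 25.0
time_s: 7.85
eef_pos: [0.3946, -0.3288, 0.1829]
eef_rot: [-3.141, 0.001, 1.595]
ft_force: [1.0, 0.0, -2.5]
gripper_width: 0.044
gripper_force: 25.0
time_s: 8.65
eef_pos: [0.3982, -0.3254, 0.0636]
eef_rot: [3.14, 0.001, 1.601]
ft_force: [0.2, -0.6, -2.8]
gripper_width: 0.0438
gripper_force: 25.0
```

```bash
python3 -m crank '[[0,0,0.1,0,0,0],[0,0,0,0,0,0],[0,0,0,0,0,0]]';python3 -m crank '[[0,0,0.1,0,0,0],[0,0,0,0,0,0],[0,0,0,0,0,0]]'
```

```text
time_s: 8.95
eef_pos: [0.3983, -0.3255, 0.0631]
eef_rot: [3.14, 0.001, 1.601]
ft_force: [-0.2, 2.5, 8.1]
gripper_width: 0.044
gripper_force: 25.0
time_s: 9.25
eef_pos: [0.3983, -0.3256, 0.063]
eef_rot: [3.14, 0.002, 1.601]
ft_force: [-3.7, 3.0, 21.6]
gripper_width: 0.0441
gripper_force: 25.0
```

```bash
python3 -m crank '[[0,0,0,0,0,0],[0,0,0,0,0,0],[0,0,0,0,0,0],[0,0,-2,0,0,0],[0,0,-4,0,0,0],[0,0,-4,0,0,0],[0,0,-4.1,0,0,0]]' 76; python3 -m crank '[[3.99,2,0,0,0,0],[3.99,2,0,0,0,0],[3.99,2,0,0,0,0],[3.99,2,0,0,0,0],[3.99,2,0,0,0,0],[3.99,2,0,0,0,0],[3.99,2,0,0,0,0],[3.99,2,0,0,0,0]]' ; python3 -m crank '[[3.99,2,0,0,0,0],[0,0,0,0,0,7.4],[0,0,0,0,0,0],[0,0,0,0,0,0],[0,0,0,0,0,0]]'
python3 - <<'E'
from fit import *
c=shot('wrist','w3.png')
for o in ('jar','pinion'): print([(np.round(r['position']).tolist(),r['p']) for r in look_for('wrist',o)])
p=look_for('wrist','jar')
if p:
  m=mask('wrist','jar',p[0]['position']); print('jar',m.sum(),*fit(c,m,cyl((.026,.006),(.026,.074),(.025,.08),(.025,.0987)),[.567,.04]))
E
```

```text
time_s: 9.95
eef_pos: [0.3971, -0.3247, 0.2027]
eef_rot: [-3.141, -0.001, 1.6]
ft_force: [0.5, 0.3, 0.5]
gripper_width: 0.0666
gripper_force: 0.0
time_s: 10.75
eef_pos: [0.5484, 0.0006, 0.2016]
eef_rot: [-3.142, 0.0, 1.601]
ft_force: [0.5, -0.3, 0.7]
gripper_width: 0.067
gripper_force: 0.0
time_s: 11.25
eef_pos: [0.5663, 0.0385, 0.2016]
eef_rot: [-3.141, 0.0, 1.472]
ft_force: [-0.5, -0.4, -0.4]
gripper_width: 0.0665
gripper_force: 0.0
[([251.0, 187.0], 0.64)]
[([288.0, 222.0], 0.96), ([325.0, 42.0], 0.79)]
jar 4476 [0.56553885 0.04190529] 0.9439055250948967
```

View pics/w3.png

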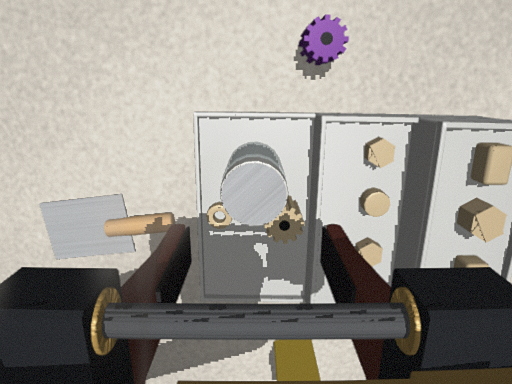

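Jar at (254,195), centred between the fingers with a small +y correction. Descending.

```bash
python3 -m crank '[[0.2,0,3.6,0,0,0],[0,0,3.6,0,0,0],[0,0,2.4,0,0,0],[0,0,2.2,0,0,0],[0,0,2.0,0,0,0],[0,0,0,0,0,0],[0,0,0,0,0,0]]'; python3 -m crank '[[0,0,0,0,0,0],[0,0,0,0,0,0],[0,0,0,0,0,0],[0,0,0,0,0,0],[0,0,0,0,0,0],[0,0,0,0,0,0]]' 40 25;  python3 -m crank '[[0,0,-2,0,0,0],[0,0,-3.3,0,0,0],[0,0,-3.3,0,0,0],[0,0,-3.4,0,0,0],[0,0,0,0,0,0]]'
```

```text
time_s: 12.2
eef_pos: [0.5669, 0.0411, 0.0638]
eef_rot: [-3.141, 0.0, 1.471]
ft_force: [0.7, 0.5, 0.2]
gripper_width: 0.0668
gripper_force: 0.0
time_s: 12.8
eef_pos: [0.5675, 0.0413, 0.0648]
eef_rot: [3.14, -0.0, 1.471]
ft_force: [-0.9, 0.2, 7.2]
gripper_width: 0.0512
gripper_force: 25.0
time_s: 13.3
eef_pos: [0.5698, 0.0414, 0.1884]
eef_rot: [3.133, -0.001, 1.471]
ft_force: [0.7, 0.4, -1.8]
gripper_width: 0.0514
gripper_force: 25.0
```

```bash
python3 -m crank '[[-3,-0.3,0,0,0,0],[-4.4,-0.46,0,0,0,0],[-4.7,-0.48,0,0,0,0],[-4.7,-0.48,0,0,0,0],[-4.7,-0.49,0,0,0,0],[-4.7,-0.49,0,0,0,0],[-4.7,-0.49,0,0,0,0],[-4.6,-0.48,0,0,0,0]]'; python3 -m crank '[[0,0,0,0,0,0],[0,0,4,0,0,0],[0,0,4,0,0,0],[0,0,2,0,0,0],[0,0,1.3,0,0,0],[0,0,0.5,0,0,0],[0,0,0.3,0,0,0],[0,0,0,0,0,0]]';python3 -m crank '[[0,0,0.1,0,0,0],[0,0,0,0,0,0],[0,0,0,0,0,0]]';python3 -m crank '[[0,0,0.1,0,0,0],[0,0,0,0,0,0],[0,0,0,0,0,0]]'
```

```text
time_s: 14.1
eef_pos: [0.4939, -0.3099, 0.1826]
eef_rot: [-3.14, -0.001, 1.471]
ft_force: [0.9, -0.1, -2.2]
gripper_width: 0.0518
gripper_force: 25.0
time_s: 14.9
eef_pos: [0.4958, -0.3084, 0.0635]
eef_rot: [3.14, 0.001, 1.472]
ft_force: [0.4, 0.2, -1.2]
gripper_width: 0.0511
gripper_force: 25.0
time_s: 15.2
eef_pos: [0.4961, -0.3088, 0.0628]
eef_rot: [3.139, 0.001, 1.471]
ft_force: [0.1, 1.4, 6.3]
gripper_width: 0.0515
gripper_force: 25.0
time_s: 15.5
eef_pos: [0.4961, -0.3088, 0.0628]
eef_rot: [3.139, 0.001, 1.471]
ft_force: [-2.0, 3.5, 15.3]
gripper_width: 0.0515
gripper_force: 25.0
```

```bash
python3 -m crank '[[0,0,0,0,0,0],[0,0,0,0,0,0],[0,0,0,0,0,0],[0,0,-2,0,0,0],[0,0,-4,0,0,0],[0,0,-4,0,0,0],[0,0,-4.3,0,0,0]]' 76; python3 -m crank '[[4.4,0.9,0,0,0,0],[4.4,0.9,0,0,0,0],[4.4,0.9,0,0,0,0],[4.4,0.9,0,0,0,0],[4.4,0.9,0,0,0,0],[4.4,0.9,0,0,0,0],[4.4,0.9,0,0,0,0],[0,0,0,0,0,8.2]]' ; python3 -m crank '[[0,0,0,0,0,8.2],[0,0,0,0,0,8.2],[0,0,0,0,0,8.2],[0,0,0,0,0,8.2],[0,0,0,0,0,8.2]]'; python3 -m crank '[[0,0,0,0,0,8.2],[0,0,0,0,0,8.2],[0,0,0,0,0,8.2],[0,0,0,0,0,8.2],[0,0,0,0,0,8],[0,0,0,0,0,0],[0,0,0,0,0,0]]' 70
python3 - <<'E'
from fit import *
np.set_printoptions(precision=4,suppress=True)
print(state()['eef_pos'],state()['eef_rot'])
c=shot('wrist','w4.png'); a=[r['position'] for r in look_for('wrist','pinion')]
print([(p,atz(c,p,.046)) for p in a])
m=mask('wrist','pinion',(250,150)); print('pin',m.sum(),*fit(c,m,cyl((.018,.006),(.018,.046)),[.588,-.008]))
t=shot('top','top3.png')
for n,o in (('top','jar'),('top','hex_set'),('top','mat')): print(o,[(np.round(r['position']).tolist(),round(r['p'],2)) for r in look_for(n,o)])
a=t['image'][:,:,::-1]; b=c['image'][:,:,::-1]
cv2.imwrite('pics/both.png',np.hstack([cv2.resize(a[:,60:],(400,340)),cv2.resize(b,(400,340))]))
E
```

```text
time_s: 16.2
eef_pos: [0.4946, -0.308, 0.2043]
eef_rot: [-3.14, -0.001, 1.471]
ft_force: [0.5, -0.4, -0.4]
gripper_width: 0.0664
gripper_force: 0.0
time_s: 17.0
eef_pos: [0.5896, -0.0035, 0.2035]
eef_rot: [3.141, -0.001, 1.331]
ft_force: [-0.1, 0.1, -0.2]
gripper_width: 0.0666
gripper_force: 0.0
time_s: 17.5
eef_pos: [0.5882, -0.0081, 0.2033]
eef_rot: [-3.141, 0.001, 0.607]
ft_force: [-0.4, -0.8, 0.1]
gripper_width: 0.0672
gripper_force: 0.0
time_s: 18.2
eef_pos: [0.5883, -0.0081, 0.2034]
eef_rot: [3.142, 0.0, -0.096]
ft_force: [0.9, 0.8, 0.2]
gripper_width: 0.0615
gripper_force: 0.0
[ 0.5883 -0.0081  0.2034] [ 3.1416  0.0004 -0.0957]
[([83.6, 143.3], array([0.6356, 0.1346, 0.046 ])), ([250.9, 175.0], array([ 0.5939, -0.0059,  0.046 ]))]
pin 1397 [ 0.5898 -0.007 ] 0.8639455782312925
jar []
hex_set []
mat []
```

View pics/both.png

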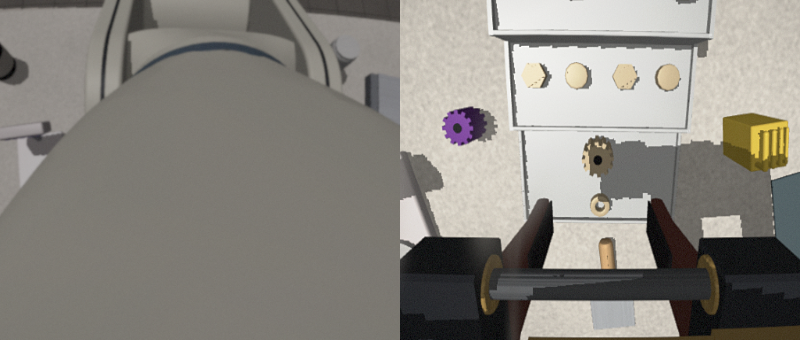

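The pinion bore sits at (252,181) in the wrist frame, centred. I check from the side that jar and key set stand on the mat before lifting the pinion.

```bash
python3 -m crank '[[0.1,-0.1,4,0,0,0],[0,0,4,0,0,0],[0,0,3.6,0,0,0],[0,0,2.4,0,0,0],[0,0,1.5,0,0,0],[0,0,0.8,0,0,0],[0,0,0,0,0,0],[0,0,0,0,0,0]]'
python3 - <<'E'
from fit import *
c=shot('side','s2.png')
for o,X in (('jar',(.495,-.308,.05)),('hex_set',(.398,-.325,.04))): print(o,proj(c,X),[(np.round(r['position']).tolist(),round(r['p'],2)) for r in look_for('side',o)])
t=shot('top')
for o,X in (('jar',(.495,-.308,.09)),('hex_set',(.398,-.325,.075))): print(o,proj(t,X),[(np.round(r['position']).tolist(),round(r['p'],2)) for r in look_for('top',o)])
E
```

```text
time_s: 19.35
eef_pos: [0.5904, -0.0072, 0.0416]
eef_rot: [-3.141, -0.002, -0.099]
ft_force: [0.5, -0.4, 0.5]
gripper_width: 0.0619
gripper_force: 0.0
jar [330.51261188 152.21958566] [([328.0, 158.0], 0.71)]
hex_set [362.6414887  166.60879453] [([274.0, 164.0], 0.78)]
jar [412.85082274 196.86650753] []
hex_set [420.66047996 248.24102959] [([400.0, 250.0], 0.78)]
```

View pics/s2.png

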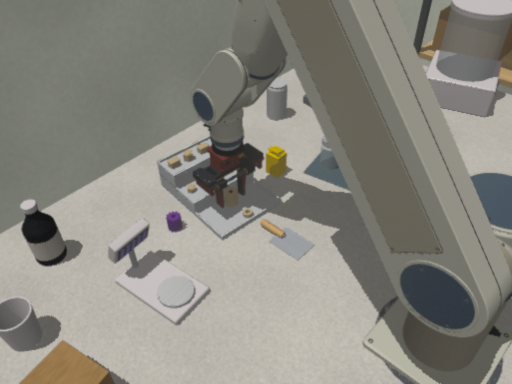

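Run:
```python
from fit import *
c=shot('top'); m=mask('top','hex_set',(400,250)); ys,xs=np.nonzero(m); print(xs.min(),xs.max(),ys.min(),ys.max())
for X in ((.398,-.325,.07),(.398,-.325,.004)): print(proj(c,X))
print(fit(c,m,box(.022,.02,.004,.074),[.398,-.325,.03]))
cv2.imwrite('pics/t4.png',cv2.resize(c['image'][140:300,330:470,::-1],(560,640)[:2]) if 0 else cv2.resize(c['image'][140:300,330:470,::-1],(525,600)))
```

```text
Traceback (most recent call last):
  File "fit.py", line 19, in mask
    R=trace(cam,o); return min(R,key=lambda r:np.hypot(*(np.array(r['position'])-near)))['region']
                           ~~~^^^^^^^^^^^^^^^^^^^^^^^^^^^^^^^^^^^^^^^^^^^^^^^^^^^^^^^^^^
ValueError: min() iterable argument is empty
```

Run:
```python
from fit import *
c=shot('top')
for X in ((.398,-.325,.07),(.398,-.325,.004),(.495,-.308,.004)): print((proj(c,X)-[330,140])*3.75)
cv2.imwrite('pics/t4.png',cv2.resize(c['image'][140:300,330:470,::-1],(525,600)))
```

```text
[335.22378596 405.80190893]
[277.95851929 404.51531835]
[239.39380344 232.42200376]
```

View pics/t4.png

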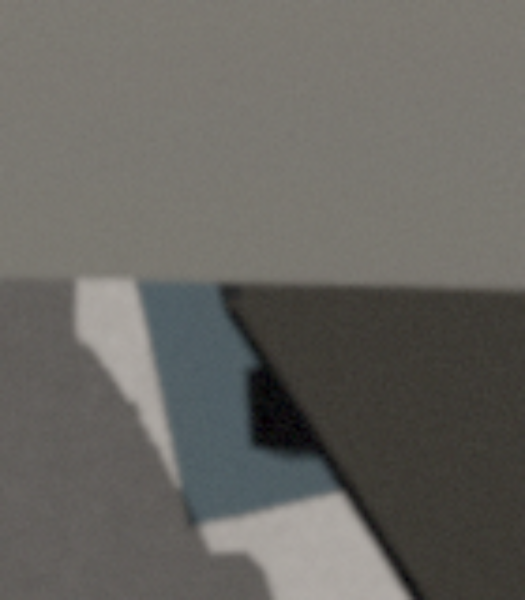

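The crop shows the key set upright at (285,405) on the mat, as predicted; the arm hides the rest. Gripping the pinion.

```bash
python3 -m crank '[[0,0,0,0,0,0],[0,0,0,0,0,0],[0,0,0,0,0,0],[0,0,0,0,0,0],[0,0,0,0,0,0],[0,0,0,0,0,0],[0,0,0,0,0,0]]' 20 15; python3 -m crank '[[0,0,-2,0,0,0],[0,0,-4,0,0,0],[0,0,-4,0,0,0],[0,0,-4,0,0,0],[0,0,0,0,0,0],[0,0,0,0,0,0]]'
python3 - <<'E'
from fit import *
np.set_printoptions(precision=4,suppress=True)
print(state()['eef_pos'])
c=shot('top')
for r in trace('top','uv_lamp')[:2]: print(r['position'],r['region'].sum(),r['p'])
g=cv2.cvtColor(c['image'],cv2.COLOR_RGB2GRAY)
cv2.imwrite('pics/lamp.png',cv2.resize(c['image'][130:260,40:160,::-1],(552,598),interpolation=cv2.INTER_CUBIC))
s=shot('side'); cv2.imwrite('pics/lamps.png',cv2.resize(s['image'][210:330,100:230,::-1],(650,600),interpolation=cv2.INTER_CUBIC))
cv2.imwrite('pics/lampb.png',np.hstack([cv2.resize(cv2.imread('pics/lamp.png'),(400,433)),cv2.resize(cv2.imread('pics/lamps.png'),(400,433))]))
E
```

```text
time_s: 20.5
eef_pos: [0.5895, -0.0072, 0.0406]
eef_rot: [3.142, 0.0, -0.099]
ft_force: [-0.2, 0.5, -0.9]
gripper_width: 0.0347
gripper_force: 15.0
time_s: 21.1
eef_pos: [0.5899, -0.0072, 0.1815]
eef_rot: [-3.141, -0.002, -0.099]
ft_force: [0.8, 0.3, -0.8]
gripper_width: 0.0347
gripper_force: 15.0
[ 0.5899 -0.0072  0.1815]
[95.2, 159.1] 2611 0.59
```

View pics/lampb.png

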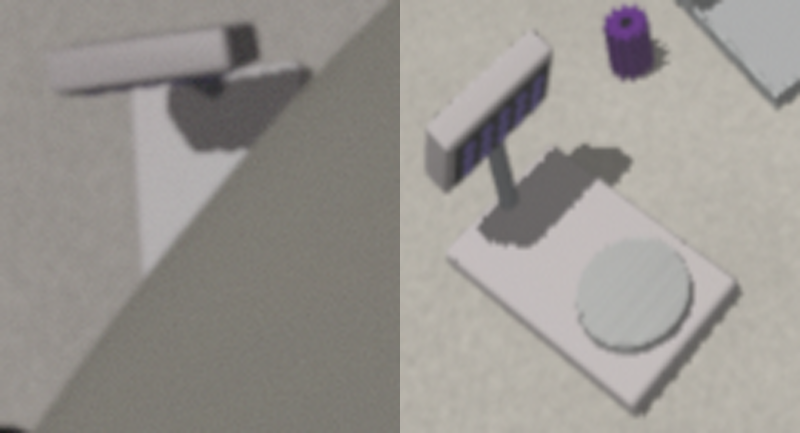

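Run:
```python
from fit import *
np.set_printoptions(precision=4,suppress=True)
s=shot('side')
f=lambda x,y,z:atz(s,((x-400)*.325+100,y*.27714+210),z)
print(f(634,291,.025)); P=[f(635,412-4,.016),f(736,285,.016),f(450,258,.016)];print(P)
x=P[2]-P[0];print(np.arctan2(x[1],x[0]),np.linalg.norm(x)); x/=np.linalg.norm(x)
print((P[0]+P[1])/2+.05*x)
```

```text
[0.4679 0.2842 0.025 ]
[array([0.4107, 0.3328, 0.016 ]), array([0.4236, 0.2287, 0.016 ]), array([0.592 , 0.3555, 0.016 ])]
0.12467815088244195 0.182675940523963
[0.4668 0.2869 0.016 ]
```

```bash
python3 -m crank '[[-1.88,-3.46,0,0,0,0],[-1.88,-3.46,0,0,0,0],[-1.88,-3.46,0,0,0,0],[-1.88,-3.46,0,0,0,0],[-1.88,-3.46,0,0,0,0],[-1.88,-3.46,0,0,0,0],[-1.88,-3.46,0,0,0,0],[-1.88,-3.46,0,0,0,0]]'; python3 -m crank '[[0,0,0,0,0,-5.7],[0,0,0,0,0,-5.7],[0,0,4,0,0,0],[0,0,4,0,0,0],[0,0,2,0,0,0],[0,0,0,0,0,0],[0,0,0,0,0,0]]'
python3 - <<'E'
from fit import *
np.set_printoptions(precision=4,suppress=True)
print(state()['eef_pos'])
c=shot('wrist','w5.png')
X=np.array(state()['eef_pos']);X[2]=.025;print(proj(c,X),proj(c,X+[0,.04,0]),proj(c,X+[.04,0,0]),proj(c,X-[.04,0,0]),proj(c,X-[0,.04,0]))
E
```

```text
time_s: 22.1
eef_pos: [0.4659, 0.2842, 0.1793]
eef_rot: [3.14, 0.002, -0.1]
ft_force: [0.2, -0.5, -1.1]
gripper_width: 0.0348
gripper_force: 15.0
time_s: 22.8
eef_pos: [0.467, 0.2829, 0.08]
eef_rot: [3.141, 0.002, 0.099]
ft_force: [-0.2, 0.1, -0.6]
gripper_width: 0.0348
gripper_force: 15.0
[0.467  0.2829 0.08  ]
[252.6312 222.8874] [184.8838 216.48  ] [259.6481 156.2292] [246.3632 282.4088] [319.6315 229.0903]
```

View pics/w5.png

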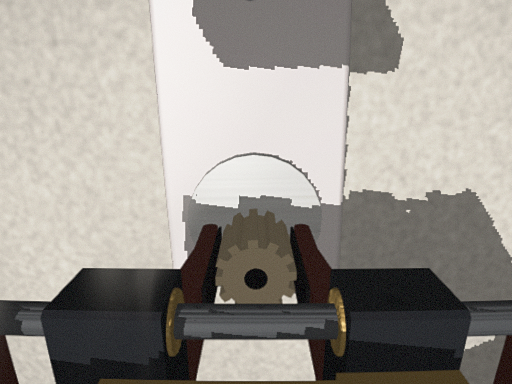

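The platform's rim spans columns 190–323 with its top at row 153, so the pinion is about 2 mm off centre. Correcting and lowering.

```bash
python3 -m crank '[[0.15,0.2,1,0,0,0],[0,0,0.6,0,0,0],[0,0,0.3,0,0,0],[0,0,0,0,0,0],[0,0,0,0,0,0]]'; python3 -m crank '[[0,0,0.15,0,0,0],[0,0,0,0,0,0],[0,0,0,0,0,0]]'; python3 -m crank '[[0,0,0.1,0,0,0],[0,0,0,0,0,0],[0,0,0,0,0,0]]'
```

```text
time_s: 23.35
eef_pos: [0.4691, 0.2813, 0.0618]
eef_rot: [-3.142, -0.0, 0.099]
ft_force: [0.2, -0.2, -0.0]
gripper_width: 0.0347
gripper_force: 15.0
time_s: 23.65
eef_pos: [0.4691, 0.2814, 0.0603]
eef_rot: [-3.142, -0.0, 0.099]
ft_force: [1.0, 0.6, -1.2]
gripper_width: 0.0342
gripper_force: 15.0
time_s: 23.95
eef_pos: [0.4692, 0.2814, 0.0596]
eef_rot: [-3.141, -0.0, 0.1]
ft_force: [-0.6, -0.8, 5.9]
gripper_width: 0.0347
gripper_force: 15.0
```

```bash
python3 -m crank '[[0,0,0,0,0,0],[0,0,0,0,0,0],[0,0,0,0,0,0],[0,0,-2,0,0,0],[0,0,-4,0,0,0],[0,0,-4,0,0,0],[0,0,-4.1,0,0,0],[0,0,0,0,0,0]]' 65; python3 -m crank '[[-0.24,4.53,0,0,0,0],[-0.24,4.53,0,0,0,0],[-0.24,4.53,0,0,0,0],[-0.24,4.53,0,0,0,0],[-0.24,4.53,0,0,0,0],[-0.24,4.53,0,0,0,0],[-0.24,4.53,0,0,0,0],[-0.24,4.53,0,0,0,0]]' 76; python3 -m crank '[[-0.24,4.53,0,0,0,0],[-0.24,4.53,0,0,0,0],[-0.24,4.53,0,0,0,0],[-0.24,4.53,0,0,0,0],[-0.24,4.53,0,0,0,0],[0,0,0,0,0,-7.86],[0,0,0,0,0,-7.86]]'; python3 -m crank '[[0,0,0,0,0,-7.86],[0,0,0,0,0,-7.86],[0,0,0,0,0,-7.86],[0,0,0,0,0,-7.86],[0,0,0,0,0,-7.86],[0,0,0,0,0,-7.86],[0,0,0,0,0,-7.86],[0,0,0,0,0,-7.86]]'
python3 - <<'E'
from fit import *
np.set_printoptions(precision=4,suppress=True)
c=shot('top','t5.png'); print(proj(c,(.4687,.281,.065)),[(r['position'],r['p'],atz(c,r['position'],.06)) for r in look_for('top','pinion')])
c=shot('wrist','w6.png')
print(state()['eef_pos'],state()['eef_rot'])
for r in trace('wrist','jar'): print(r['p'],r['position'],*fit(c,r['region'],cyl((.026,.004),(.026,.072),(.025,.078),(.025,.0967)),[.495,-.308]))
for r in trace('wrist','hex_set'): print(r['p'],r['position'],*fit(c,r['region'],box(.022,.020,.004,.074),[.398,-.325,.03]))
a=cv2.imread('pics/t5.png');b=cv2.imread('pics/w6.png')
cv2.imwrite('pics/b6.png',np.hstack([cv2.resize(a[:,:400],(400,384)),cv2.resize(b,(400,384))]))
E
```

```text
time_s: 24.75
eef_pos: [0.4719, 0.2829, 0.2055]
eef_rot: [-3.138, -0.009, 0.099]
ft_force: [-0.7, 0.1, 0.0]
gripper_width: 0.0571
gripper_force: 0.0
time_s: 25.55
eef_pos: [0.4853, -0.083, 0.1995]
eef_rot: [-3.141, 0.001, 0.099]
ft_force: [0.7, 0.8, 0.0]
gripper_width: 0.0667
gripper_force: 0.0
time_s: 26.25
eef_pos: [0.4958, -0.3092, 0.1989]
eef_rot: [-3.14, 0.001, 0.377]
ft_force: [-0.1, 0.1, -0.2]
gripper_width: 0.0666
gripper_force: 0.0
time_s: 27.05
eef_pos: [0.4961, -0.3075, 0.1991]
eef_rot: [-3.14, -0.001, 1.477]
ft_force: [-0.3, 0.5, 0.8]
gripper_width: 0.0668
gripper_force: 0.0
[ 99.9757 215.1959] [([176.9, 133.0], 0.74, array([0.6278, 0.1389, 0.06  ])), ([103.9, 216.4], 0.73, array([0.4668, 0.2752, 0.06  ]))]
[ 0.4962 -0.3076  0.1993] [-3.1406 -0.0005  1.4683]
0.91 [254.2, 194.2] [ 0.4966 -0.3086] 0.9413238671956567
0.68 [359.4, 23.1] [ 0.398 -0.325  0.03 ] 0.0
0.65 [146.2, 209.9] [ 0.3983 -0.3248  0.1421] 0.9188636363636363
```

View pics/b6.png

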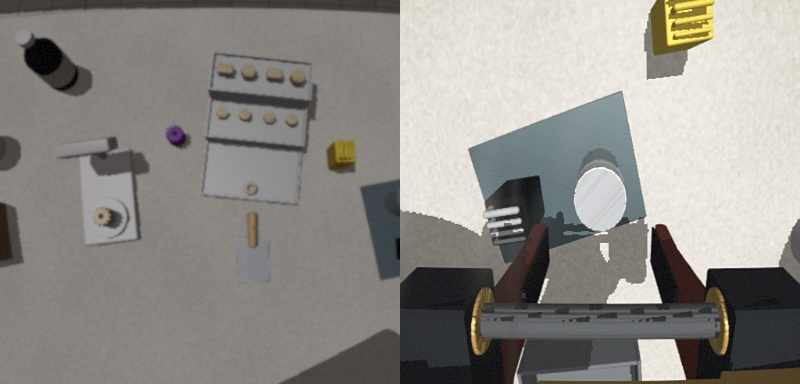

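The pinion stands on the platform, its top at (103,217) with the disc around it, and jar and key set are upright on the mat. Fetching the jar back.

```bash
python3 -m crank '[[-0.1,0.05,3.6,0,0,0],[0,0,3.6,0,0,0],[0,0,2.4,0,0,0],[0,0,2.2,0,0,0],[0,0,2.0,0,0,0],[0,0,0,0,0,0],[0,0,0,0,0,0]]'; python3 -m crank '[[0,0,0,0,0,0],[0,0,0,0,0,0],[0,0,0,0,0,0],[0,0,0,0,0,0],[0,0,0,0,0,0],[0,0,0,0,0,0]]' 40 25;  python3 -m crank '[[0,0,-2,0,0,0],[0,0,-3.3,0,0,0],[0,0,-3.3,0,0,0],[0,0,-3.4,0,0,0],[0,0,0,0,0,0],[0,0,0,0,0,0]]'
```

```text
time_s: 28.0
eef_pos: [0.4968, -0.3088, 0.0621]
eef_rot: [-3.141, -0.0, 1.47]
ft_force: [-0.2, 0.2, 0.3]
gripper_width: 0.0668
gripper_force: 0.0
time_s: 28.6
eef_pos: [0.4974, -0.3092, 0.0633]
eef_rot: [3.14, 0.001, 1.471]
ft_force: [-0.8, 0.3, 5.7]
gripper_width: 0.0515
gripper_force: 25.0
time_s: 29.2
eef_pos: [0.497, -0.3089, 0.1827]
eef_rot: [3.14, 0.001, 1.471]
ft_force: [-0.4, 1.3, -1.0]
gripper_width: 0.0519
gripper_force: 25.0
```

```bash
python3 -m crank '[[3,0.3,0,0,0,0],[4.5,0.45,0,0,0,0],[4.7,0.47,0,0,0,0],[4.7,0.47,0,0,0,0],[4.7,0.47,0,0,0,0],[4.7,0.47,0,0,0,0],[4.7,0.47,0,0,0,0],[4.5,0.45,0,0,0,0]]'; python3 -m crank '[[0,0,0,0,0,0],[0,0,0,0,0,0],[0,0,4,0,0,0],[0,0,4,0,0,0],[0,0,2,0,0,0],[0,0,1,0,0,0],[0,0,0.6,0,0,0],[0,0,0,0,0,0]]';python3 -m crank '[[0,0,0.1,0,0,0],[0,0,0,0,0,0],[0,0,0,0,0,0]]';python3 -m crank '[[0,0,0.1,0,0,0],[0,0,0,0,0,0],[0,0,0,0,0,0]]'
```

```text
time_s: 30.0
eef_pos: [0.5663, 0.0429, 0.1801]
eef_rot: [-3.138, 0.0, 1.471]
ft_force: [-0.3, -1.1, -0.6]
gripper_width: 0.0516
gripper_force: 25.0
time_s: 30.8
eef_pos: [0.5673, 0.04, 0.0661]
eef_rot: [-3.141, 0.0, 1.47]
ft_force: [0.2, -0.7, -0.7]
gripper_width: 0.0518
gripper_force: 25.0
time_s: 31.1
eef_pos: [0.5679, 0.0408, 0.0658]
eef_rot: [3.14, -0.0, 1.471]
ft_force: [0.6, 0.5, -1.4]
gripper_width: 0.0516
gripper_force: 25.0
time_s: 31.4
eef_pos: [0.568, 0.0409, 0.065]
eef_rot: [3.14, -0.0, 1.471]
ft_force: [-0.5, 0.1, 4.4]
gripper_width: 0.0517
gripper_force: 25.0
```

```bash
python3 -m crank '[[0,0,0,0,0,0],[0,0,0,0,0,0],[0,0,0,0,0,0],[0,0,-2,0,0,0],[0,0,-4,0,0,0],[0,0,-4,0,0,0],[0,0,-4,0,0,0],[0,0,0,0,0,0]]' 76; python3 -m crank '[[-4.23,-1.46,0,0,0,0],[-4.23,-1.46,0,0,0,0],[-4.23,-1.46,0,0,0,0],[-4.23,-1.46,0,0,0,0],[-4.23,-1.46,0,0,0,0],[-4.23,-1.46,0,0,0,0],[-4.23,-1.46,0,0,0,0],[-4.23,-1.46,0,0,0,0]]'; python3 -m crank '[[-4.23,-1.46,0,0,0,0],[0,0,0,0,0,-7.4],[0,0,0,0,0,0],[0,0,0,0,0,0]]'
python3 - <<'E'
from fit import *
c=shot('wrist','w7.png'); print(state()['eef_pos'],state()['eef_rot'])
for r in trace('wrist','hex_set'): print(r['p'],r['position'],*fit(c,r['region'],box(.022,.020,.004,.074),[.398,-.325,.03]))
E
```

```text
time_s: 32.2
eef_pos: [0.5707, 0.0411, 0.2096]
eef_rot: [3.132, -0.001, 1.471]
ft_force: [-0.6, 0.6, -0.6]
gripper_width: 0.0673
gripper_force: 0.0
time_s: 33.0
eef_pos: [0.4163, -0.2855, 0.2035]
eef_rot: [-3.141, -0.0, 1.471]
ft_force: [0.5, -0.9, -1.0]
gripper_width: 0.0665
gripper_force: 0.0
time_s: 33.4
eef_pos: [0.3987, -0.3244, 0.2036]
eef_rot: [-3.141, -0.001, 1.597]
ft_force: [-0.4, -0.2, 0.2]
gripper_width: 0.0669
gripper_force: 0.0
[ 0.39894046 -0.32411395  0.20369094] [-3.14095979e+00 -7.30835367e-04  1.59842818e+00]
0.89 [258.5, 182.6] [ 0.39902679 -0.32449839  0.0268763 ] 0.9467012388360703
0.57 [480.0, 25.6] [ 0.398 -0.325  0.03 ] 0.0
0.16 [314.6, 147.6] [ 0.4940085  -0.31487451 -1.47684966] 0.19198583130396285
```

```bash
python3 -m crank '[[-0.1,0,3.6,0,0,0],[0,0,3.6,0,0,0],[0,0,2.6,0,0,0],[0,0,2.4,0,0,0],[0,0,2.0,0,0,0],[0,0,0,0,0,0],[0,0,0,0,0,0]]'; python3 -m crank '[[0,0,0,0,0,0],[0,0,0,0,0,0],[0,0,0,0,0,0],[0,0,0,0,0,0],[0,0,0,0,0,0],[0,0,0,0,0,0]]' 30 25;  python3 -m crank '[[0,0,-2,0,0,0],[0,0,-3.3,0,0,0],[0,0,-3.3,0,0,0],[0,0,-3.4,0,0,0],[0,0,0,0,0,0],[0,0,0,0,0,0]]'
```

```text
time_s: 34.2
eef_pos: [0.3993, -0.3252, 0.0623]
eef_rot: [-3.141, -0.0, 1.601]
ft_force: [0.3, 0.7, 0.6]
gripper_width: 0.0667
gripper_force: 0.0
time_s: 34.8
eef_pos: [0.3992, -0.3261, 0.063]
eef_rot: [3.141, 0.001, 1.6]
ft_force: [-0.4, 1.0, 7.2]
gripper_width: 0.0439
gripper_force: 25.0
time_s: 35.4
eef_pos: [0.3988, -0.3258, 0.1823]
eef_rot: [3.141, 0.001, 1.6]
ft_force: [0.6, 0.7, -2.2]
gripper_width: 0.0436
gripper_force: 25.0
```

```bash
python3 -m crank '[[2.69,1.66,0,0,0,0],[4.03,2.49,0,0,0,0],[4.03,2.49,0,0,0,0],[4.03,2.49,0,0,0,0],[4.03,2.49,0,0,0,0],[4.03,2.49,0,0,0,0],[4.05,2.5,0,0,0,0],[0,0,0,0,0,0]]'; python3 -m crank '[[0,0,0,0,0,0],[0,0,0,0,0,0],[0,0,4,0,0,0],[0,0,4,0,0,0],[0,0,2,0,0,0],[0,0,1,0,0,0],[0,0,0.6,0,0,0],[0,0,0,0,0,0]]';python3 -m crank '[[0,0,0.1,0,0,0],[0,0,0,0,0,0],[0,0,0,0,0,0]]';python3 -m crank '[[0,0,0.1,0,0,0],[0,0,0,0,0,0],[0,0,0,0,0,0]]'
```

```text
time_s: 36.2
eef_pos: [0.5584, -0.0476, 0.18]
eef_rot: [-3.14, -0.001, 1.605]
ft_force: [-0.5, -0.9, -3.1]
gripper_width: 0.0441
gripper_force: 25.0
time_s: 37.0
eef_pos: [0.557, -0.0529, 0.0663]
eef_rot: [3.142, 0.0, 1.599]
ft_force: [-0.9, -0.5, -2.5]
gripper_width: 0.0434
gripper_force: 25.0
time_s: 37.3
eef_pos: [0.5575, -0.0522, 0.066]
eef_rot: [3.14, 0.0, 1.601]
ft_force: [-1.1, -0.5, -2.4]
gripper_width: 0.0442
gripper_force: 25.0
time_s: 37.6
eef_pos: [0.5575, -0.0521, 0.065]
eef_rot: [3.14, 0.0, 1.601]
ft_force: [-1.7, 0.1, 6.4]
gripper_width: 0.0442
gripper_force: 25.0
```

Release, lift straight up, then move back toward the robot so the top view is clear.

```bash
python3 -m crank '[[0,0,0,0,0,0],[0,0,0,0,0,0],[0,0,0,0,0,0],[0,0,-2,0,0,0],[0,0,-4,0,0,0],[0,0,-4,0,0,0],[0,0,-4,0,0,0],[0,0,0,0,0,0]]' 76; python3 -m crank '[[-4.5,-2,0,0,0,0],[-4.5,-2,0,0,0,0],[-4.5,-2,0,0,0,0],[-4.5,-2,0,0,0,0],[-4.5,-2,0,0,0,0],[-4.5,-2,0,0,0,0],[-4.5,-2,0,0,0,0],[-4.5,-2,0,0,0,0]]'; python3 -m crank '[[0,0,0,0,0,0],[0,0,0,0,0,0],[0,0,0,0,0,0]]'
python3 - <<'E'
from fit import *
a=shot('top'); b=cv2.imread('pics/top1.png')
h=lambda i:cv2.resize(i[110:240,60:310],(780,300)[:1]+(299,) if 0 else (575,299))
cv2.imwrite('pics/fin.png',np.vstack([h(b),h(a['image'][:,:,::-1])]))
E
```

```text
time_s: 38.4
eef_pos: [0.5602, -0.0525, 0.2095]
eef_rot: [3.132, 0.001, 1.6]
ft_force: [0.4, -0.8, 0.2]
gripper_width: 0.0667
gripper_force: 0.0
time_s: 39.2
eef_pos: [0.4064, -0.4182, 0.2033]
eef_rot: [-3.141, -0.001, 1.6]
ft_force: [1.0, 0.5, -0.3]
gripper_width: 0.0668
gripper_force: 0.0
time_s: 39.5
eef_pos: [0.4077, -0.4156, 0.2034]
eef_rot: [-3.141, -0.001, 1.601]
ft_force: [0.3, 0.3, 0.5]
gripper_width: 0.0665
gripper_force: 0.0
```

View pics/fin.png

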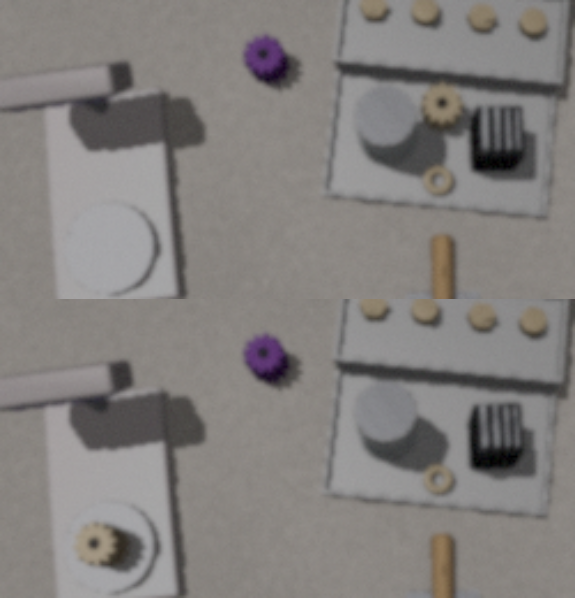

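In the before/after crop, the jar at (385,410) and key set at (497,433) are back where they stood. The spacer is unmoved. The pinion stands on the platform, about 3 mm from centre once parallax is allowed for.

```bash
python3 -c "
from rig import *
print(close_job())"
```

```text
the job is handed in; nothing more can be done
None
```

The job is handed in after about 40 s of robot time: the last top picture shows the pinion upright near the centre of the lamp platform, the jar and key set back on their spots in the tier, and the spacer and scraper unmoved; the judge's verdict was not shown.

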